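Load the jar shaker with its pull-knob switch

TASK

Load the jar shaker: pull its black knob straight out until it clicks over and stays out, stand the largest of the three jars to the right of the shaker upright on the round pad between the jaws and let go of it, then push the knob all the way back in so that the jaws close round the jar. Do not shift or tip the two smaller jars.

Things in the scene. Friction and masses are not known exactly. Their poses are not given: they have to be found in the camera images.
- shaker: Jar shaker, fixed: grey base 236 x 130 mm. Along its own x, from -x to +x: black pull knob, grey switch housing (65 x 84 mm, top 90 mm above the worktop, x = -158 to -93 mm), moving front jaw, round jar pad, fixed back jaw. Origin on the worktop under the pad's centre; z up. Yaw varies; the knob end points to the robot's right and somewhat towards the robot.
- pull_knob (a joint): Pull-knob travel in m: 0 = fully in (jaws closed), 0.030 = fully out (jaws open, end stop). Slides level along the shaker's -x; rod and front jaw move with it. A sprung ball rides over a ridge at mid travel: it takes about 8 N either way, and past 0.015 the knob snaps to the nearer end and stays there.
- knob_grip (a point): Centre of the black knob (moves with it), 55 mm above the worktop; axes as the shaker's. Knob 40 mm across, 38 mm long, axis level along x; grip it from above across the shaker's y. It lies 213 mm from the pad's centre when in, 243 mm when out; 22 mm of bare 12 mm rod shows between it and the housing's collar when in.
- jar_place (a point): Centre of the jar pad's top (66 mm across, 15 mm above the worktop); axes as the shaker's. Each jaw has two upright 12 mm posts, tops 65 mm above the worktop. Knob in: a 60 mm jar here has about 1 mm play to all four. Knob out: the front posts are 30 mm farther to -x; a jar set down about 10 mm to -x of this point clears all posts, and the closing jaw slides it home.
- large_jar: The largest of the three loose jars to the right of the shaker (those at the back left are fixed): round, 60 mm across, 90 mm tall, with a screw cap 50 mm across, fast to the jar, from 74 to 90 mm above its foot. Origin at the centre of its underside, z up. About 0.08 to 0.19 kg. Grip it by the cap from above.
- small_jar_a: One of two smaller jars, 52 mm across and 76 mm tall, loose; bystander. Origin at the centre of its underside, z up.
- small_jar_b: The other smaller jar, 52 mm across and 76 mm tall, loose; bystander. Origin at the centre of its underside, z up.

How it is judged:
By the outcome, as a careful person would: the job done as asked, in the order asked, and still so for the second after the job is handed in, with the robot touching nothing.
It also fails if it takes over 53 s, if anything falls off the work surface, if the arm or the gripper's body presses on something with over 40 N, if the wrist force passes 120 N, or if a joint passes its speed limit or range.

ROBOT

A 7-joint arm with a two-finger parallel gripper is mounted at the origin on a cart in front of the work surface, level with it; the furniture and walls round the work are solid. World frame = base frame: x ahead of the robot, y to its left, z up, the work surface at z = 0. Lengths are in mm, angles in rad, forces in N, time in s.
With the tool pointing down it reaches from about 400 to 900 mm from the base axis. Payload 5.5 kg.
Tool frame: the origin (TCP) lies on the centre line of the jaws, within the pads' length; the fingertips stand 11 mm ahead of it and the grasp point (between the pads) lies 8 mm behind it (bot.tcp_to_tips is the distance from the TCP to the fingertips, in mm); z points along the fingers, y is the direction in which the jaws open and shut (so a half turn about z gives the same grasp; the last joint's range is limited). The gripper opens to 85 mm and grips with 20 to 120 N. Pads are 22 mm wide; open, the fingers measure 114 mm over their backs; the gripper's body (76 mm by 85 mm) begins 54 mm behind the grasp point. The pads swing forward as they close: fully open they stand 13 mm farther back than shut.
Start: joints at [1.525, 0.501, -0.427, 1.55, 0.221, 1.138, -0.21], TCP at [197.578, -619.243, 242.31] pointing down, gripper open.
Joint ranges: [-2.88, 2.88], [-0.31, 2.03], [-1.54, 1.56], [0.2, 2.42], [-1.41, 4.55], [0.19, 2.02], [-2.57, 2.57]. Speed limits (rad/s): [2.57, 2.57, 3.14, 3.14, 3.14, 3.14, 3.14].

INTERFACE

Orientations are given as a 3x3 rotation matrix whose columns are the frame's x, y, z axes.
In Python, from cell import bot, eoat, camera, calibration gives the robot as it stands. The module is installed in compiled form; this text tells all that it offers. Calls block until the motion is done:
- bot.reach(position, orientation): joint-space move of the TCP to a pose.
- bot.move_l(position, speed=150, orientation=None, guard=None): straight line of the TCP; orientation=None keeps the orientation; speed is the mean speed in mm/s. With guard (N) it stops when the force on the tool has changed by that much, and returns True; else False.
- bot.move_j(angles): joint-space move.
- eoat.move_gripper(opening, strength=None): finger opening in mm; strength is the grip in N (None keeps the last); returns when the fingers have stopped.
- bot.sleep(seconds).
- bot.solve_ik(position, orientation): joint angles nearest the present ones, or None.
- bot.state(): the state.
- camera(name): name is "scene" or "top" or "wrist"; returns (picture, depth): 420x560x3 uint8, red, green, blue; 420x560 float32, mm along the optical axis (not along the pixel's ray), 0 where there is no reading.
- calibration(name): a dict with "fx", "fy", "cx", "cy" (pixels), "extrinsics" (4x4, takes a point from camera to world coordinates). Camera axes: x right, y up, looking along -z (the intrinsics and any distortion apply to the point x, -y, -z); pixel columns grow to the right and rows downward; lengths in mm; the calibration is good to about 2 mm. A picture is of the moment at which its call begins: read the wrist's pose just before it. calibration takes no time and is no camera call; for the wrist camera it gives the pose at the moment of the call.
A pose or a line that the arm cannot do raises bot.Unreachable and nothing moves.
- bot.sign_off(): hands the job in, once; it reports no verdict.
The state is a dict: "t": time; "q": joint angles; "dq": joint speeds; "tau": joint torques, N m; "position": TCP position; "tcp_rot": TCP orientation; "force": force on the tool from outside, world axes, zero at the start; "wrist_torque": the same for the moment, N m; "grip_width": finger opening in mm.
Only numpy, scipy, OpenCV 4.12 (cv2) and the standard library are available. Lean on these libraries where they do the work, as an engineer would, in place of code of your own. Each camera call takes 0.05 s, during which the arm holds its last target.

## Working session

There is one attempt and no reset: what is moved stays moved. The work goes in short steps, each a Python script; the robot and the scene stay as the last script left them, time stands still between calls to the robot, and variables do not carry over. Pictures are saved under pics/ and viewed, and the job is handed in when it is done.

```bash
mkdir -p pics
python3 - <<'E'
from cell import bot, eoat, camera, calibration
import cv2, numpy as np
for n in ("scene","top","wrist"):
    c=calibration(n); p,d=camera(n)
    cv2.imwrite(f"pics/{n}0.png",p[:,:,::-1]); np.savez(f"pics/{n}0.npz",p=p,d=d,**{k:c[k] for k in("fx","fy","cx","cy","extrinsics")})
    print(n,c)
print(bot.state())
E
```

```text
scene {'fx': 486.11364988890455, 'fy': 486.11364988890455, 'cx': 267.17013403365115, 'cy': 211.92784392863138, 'extrinsics': array([[-8.01379602e-01,  2.34912638e-01, -5.50097069e-01,
        -1.25331540e+02],
       [-5.98146397e-01, -3.09477922e-01,  7.39218712e-01,
         8.12584418e+02],
       [ 3.40891926e-03,  9.21433377e-01,  3.88521442e-01,
         5.51557200e+02],
       [ 0.00000000e+00,  0.00000000e+00,  0.00000000e+00,
         1.00000000e+00]])}
top {'fx': 482.0268608351481, 'fy': 482.0268608351481, 'cx': 277.8102222937328, 'cy': 212.38836446883366, 'extrinsics': array([[ 2.36295250e-02,  9.94182865e-01, -1.05081281e-01,
         4.26490802e+02],
       [-9.99683644e-01,  2.44037789e-02,  6.08832673e-03,
        -1.15116049e+02],
       [ 8.61729047e-03,  1.04904174e-01,  9.94444999e-01,
         1.09850149e+03],
       [ 0.00000000e+00,  0.00000000e+00,  0.00000000e+00,
         1.00000000e+00]])}
wrist {'fx': 314.40836239814394, 'fy': 314.40836239814394, 'cx': 274.9765399684226, 'cy': 206.11002085523893, 'extrinsics': array([[ 3.03862314e-01,  9.12463023e-01,  2.74
[... 383 characters left out ...]

        1.13829426, -0.21030106]), 'dq': array([ 0.00037074, -0.00319524, -0.00084332, -0.00412146,  0.0021043 ,
        0.00149836,  0.00035628]), 'tau': array([-7.37052615e-03, -5.70034575e+01, -5.82604632e+00, -2.81281257e+01,
        1.05066868e-02,  7.72474974e-03,  3.78112304e-05]), 'position': array([ 197.34840255, -618.79327488,  241.50068031]), 'tcp_rot': array([[ 9.52694909e-01,  3.03928021e-01, -4.09529561e-04],
       [ 3.03928294e-01, -9.52693850e-01,  1.42103436e-03],
       [ 4.17358667e-05, -1.47827982e-03, -9.99998906e-01]]), 'force': array([ 0.29302423, -0.07960747, -0.98833959]), 'wrist_torque': array([0.00681835, 0.0437388 , 0.05444337]), 'grip_width': 85.33714226224409}
```

View pics/top0.png

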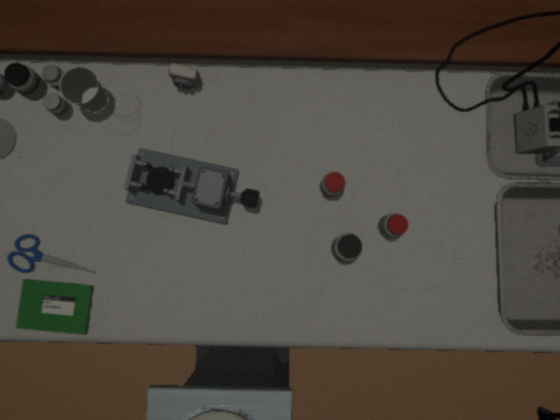

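View pics/scene0.png

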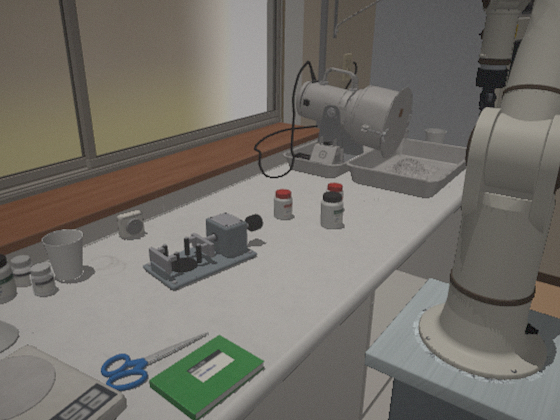

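View pics/wrist0.png

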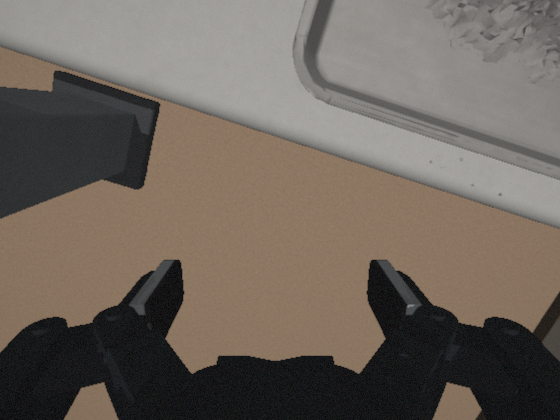

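The top view shows the shaker centred near (183,186) with its knob at (251,198). There are three jars: red caps at (334,183) and (396,225), and a black cap at (348,247), which is probably the largest. I'll check that against depth.

```bash
cat > h.py <<'E'
import numpy as np, cv2
def load(f): return dict(np.load(f))
def cloud(D):
    d=D['d'];h,w=d.shape;u,v=np.meshgrid(np.arange(w),np.arange(h))
    P=np.stack([(u-D['cx'])/D['fx']*d,-(v-D['cy'])/D['fy']*d,-d],-1)
    E=D['extrinsics'];return P@E[:3,:3].T+E[:3,3]
def proj(D,X):
    E=D['extrinsics'];c=(np.asarray(X)-E[:3,3])@E[:3,:3]
    return np.stack([D['cx']+D['fx']*c[...,0]/-c[...,2],D['cy']+D['fy']*c[...,1]/c[...,2]],-1)
def unproj(D,u,v,z):
    E=D['extrinsics'];r=E[:3,:3]@np.array([(u-D['cx'])/D['fx'],-(v-D['cy'])/D['fy'],-1]);s=(z-E[2,3])/r[2];return E[:3,3]+s*r
E
python3 - <<'E'
from h import *
D=load('pics/top0.npz');W=cloud(D);p=D['p']
for n,(u,v) in dict(redA=(334,183),redB=(396,225),blk=(348,247),knob=(251,198),house=(211,188),table=(300,280)).items():
    print(n,W[v-2:v+3,u-2:u+3].reshape(-1,3).mean(0).round(1))
# caps: pixels near with z>some
for n,(u,v,z0) in dict(redA=(334,183,65),redB=(396,225,65),blk=(348,247,75)).items():
    s=W[v-22:v+23,u-22:u+23].reshape(-1,3); s=s[s[:,2]>z0]
    (c,r)=cv2.minEnclosingCircle(s[:,:2].astype(np.float32)); print(n,len(s),s.mean(0).round(1),np.round(c,1),round(r,1),s[:,2].max())
s=W[150:225,120:270].reshape(-1,3);h=s[(s[:,2]>82)&(s[:,2]<98)]
print('house',cv2.minAreaRect(h[:,:2].astype(np.float32)),len(h),h[:,2].mean())
b=s[s[:,2]>5]; print('all',cv2.minAreaRect(b[:,:2].astype(np.float32)))
c=cv2.resize(p[140:230,115:275,::-1],None,fx=5,fy=5,interpolation=cv2.INTER_CUBIC);c=np.clip(c.astype(float)*1.8,0,255).astype(np.uint8)
cv2.imwrite('pics/sh_crop.png',c)
c=cv2.resize(p[165:275,310:420,::-1],None,fx=5,fy=5,interpolation=cv2.INTER_CUBIC);c=np.clip(c.astype(float)*1.8,0,255).astype(np.uint8)
cv2.imwrite('pics/jar_crop.png',c)
E
```

```text
redA [ 593.9 -235.3  118.4]
redB [ 513.5 -373.5   77.7]
blk [ 463.9 -269.5   91.2]
knob [564.1 -63.3  75.7]
house [581.3  21.   90.4]
table [ 390.3 -175.5    0.9]
redA 347 [ 599.1 -237.2  100.6] [ 524.8 -183.1] 119.6 1098.5014940217295
redB 362 [ 513.8 -370.6   94. ] [ 476.7 -254.9] 148.6 1098.5014940217295
blk 483 [ 464.7 -268.3  107. ] [ 447.4 -205.5] 92.8 1098.5014940217295
house ((583.0968627929688, 24.48829460144043), (65.37560272216797, 83.8862533569336), 79.31795501708984) 1176 89.57231555465187
all ((551.9605102539062, 62.774444580078125), (259.91851806640625, 349.2749938964844), 1.4592981338500977)
```

View pics/sh_crop.png

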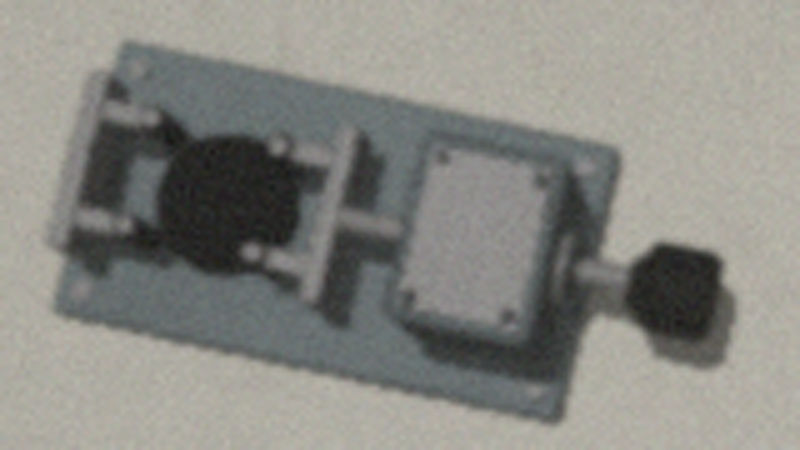

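View pics/jar_crop.png

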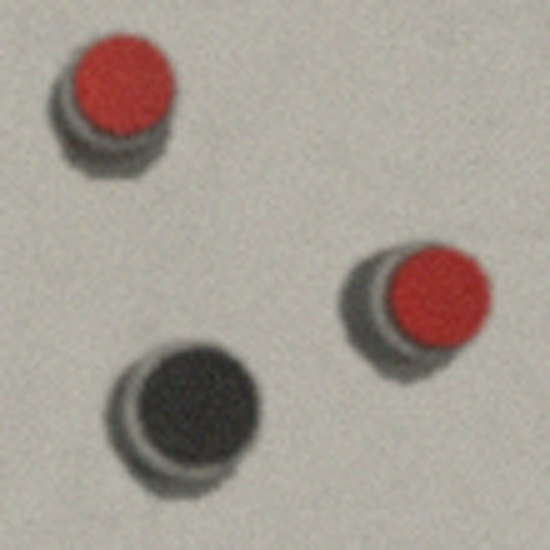

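The shaker crop shows the pad at about (161,181), a housing top that matches 65 x 84 mm, and the knob at about (250,198) at the end of its rod. The black cap at (349.8,245.8) stands about 91 mm high, so it is the largest jar. Next I'll refine the poses.

Run:
```python
from h import *
D=load('pics/top0.npz');W=cloud(D);p=D['p'].astype(int)
print('pad',unproj(D,115+230/5-.4,140+203/5-.4,15))
print('knob top',unproj(D,115+675/5-.4,140+291/5-.4,65), 'rod/knob near face',unproj(D,115+630/5,140+280/5,55))
# caps by depth
for n,(u,v,z) in dict(redA=(335,181.5,76),redB=(397.4,224,76),blk=(349.4,245.4,90)).items():
    q=unproj(D,u,v,z)
    s=W.reshape(-1,3);m=(np.abs(s[:,2]-z)<8)&(np.hypot(*(s[:,:2]-q[:2]).T)<40);t=s[m]
    (c,r)=cv2.minEnclosingCircle(t[:,:2].astype(np.float32));print(n,q.round(1),len(t),t.mean(0).round(1),np.round(c,1),round(r,1))
s=W[150:225,120:270].reshape(-1,3);m=(np.abs(s[:,2]-90)<7);h=s[m]
print('house mean',h.mean(0),len(h), 65*84/len(h))
c=h[:,:2]-h[:,:2].mean(0);w,V=np.linalg.eigh(c.T@c/len(c));print(V,np.degrees(np.arctan2(V[1,0],V[0,0])),np.sqrt(12*w))
k=W[185:212,238:268].reshape(-1,3);k=k[(k[:,2]>50)&(k[:,2]<82)];print('knob',k.mean(0),cv2.minAreaRect(k[:,:2].astype(np.float32)),len(k),np.percentile(k[:,2],95))
# colour based cap centres
D2=load('pics/scene0.npz');W2=cloud(D2).reshape(-1,3)
for n,q,z in (('redA',(597,-237),76),('redB',(514,-371),76),('blk',(465,-270),90)):
    t=W2[(np.abs(W2[:,2]-z)<7)&(np.hypot(*(W2[:,:2]-q).T)<40)]
    if len(t):print('scene',n,len(t),t.mean(0).round(1))
t=W2[(np.abs(W2[:,2]-90)<5)&(np.hypot(*(W2[:,:2]-(583,24)).T)<60)];print(t.mean(0),cv2.minAreaRect(t[:,:2].astype(np.float32)))
```

```text
pad [607.9521397  146.16938907  15.        ]
knob top [565.90659815 -59.72371225  65.        ] rod/knob near face [570.75275067 -40.30798637  55.        ]
redA [ 604.3 -242.7   76. ] 334 [ 603.4 -240.1   77.2] [ 603.9 -240.5] 22.0
redB [ 515.9 -376.9   76. ] 342 [ 515.4 -375.6   77.6] [ 515.5 -375.9] 22.0
blk [ 467.3 -272.6   90. ] 443 [ 466.  -271.6   91.2] [ 466.2 -272.1] 25.1
house mean [582.06906827  23.80706874  89.69910886] 1155 4.7272727272727275
[[-0.2092524  -0.97786166]
 [-0.97786166  0.2092524 ]] -102.07854434526496 [63.36284727 82.05060796]
knob [565.44008968 -57.94545875  70.00001164] ((566.0863037109375, -55.84164047241211), (43.676143646240234, 38.8196907043457), 89.55606079101562) 310 77.16310386238852
scene redA 104 [ 597.7 -233.5   75.7]
scene redB 96 [ 509.5 -368.6   75.5]
scene blk 141 [ 460.1 -264.4   89.7]
[575.73713488  32.50819329  89.27499695] ((577.8431396484375, 28.848037719726562), (64.13258361816406, 80.40737915039062), 78.26814270019531)
```

Top-camera depth, the colour centres and the given geometry agree: shaker yaw is about 78.4°, the knob is at about (566,-60) and the large jar is at about (466.5,-272). The scene camera disagrees by 6–9 mm, so the wrist camera will settle it.

```bash
cat >> h.py <<'E'
YAW=np.radians(78.4)
def rot(yaw=None):
    a=YAW if yaw is None else yaw
    x=np.array([np.cos(a),np.sin(a),0]);z=np.array([0,0,-1.]);return np.stack([x,np.cross(z,x),z],1)
def snap(n,f):
    from cell import camera,calibration
    c=calibration(n);p,d=camera(n);cv2.imwrite(f'pics/{f}.png',p[:,:,::-1]);np.savez(f'pics/{f}.npz',p=p,d=d,**{k:c[k] for k in("fx","fy","cx","cy","extrinsics")})
E
python3 - <<'E'
from h import *
from cell import bot,eoat
R=rot();print(bot.tcp_to_tips)
R2=R@np.diag([-1,-1,1])
for r in (R,R2):
  for P in ((466.5,-272,230),(466.5,-272,85),(566,-60,47),(560,-91,47),(606,137,100),(606,137,220)):
    q=bot.solve_ik(P,r);print(P,None if q is None else np.round(q,2))
print(bot.state()['t'])
E
```

```text
11.0
(466.5, -272, 230) [ 1.16  0.4  -0.85  1.83  0.34  1.06 -0.02]
(466.5, -272, 85) [ 1.04  0.6  -0.72  1.94  0.54  0.81 -0.18]
(566, -60, 47) [ 0.65  0.74 -0.79  1.87  0.71  0.83 -0.71]
(560, -91, 47) [ 0.71  0.74 -0.79  1.88  0.71  0.83 -0.66]
(606, 137, 100) [ 0.33  0.75 -0.85  1.72  0.66  0.98 -0.97]
(606, 137, 220) [ 0.53  0.77 -1.22  1.63  0.75  1.28 -1.04]
(466.5, -272, 230) [-0.19  0.38  0.84  1.87 -0.32  1.03 -2.57]
(466.5, -272, 85) [ 0.1   0.53  0.47  1.97 -0.35  0.72 -2.56]
(566, -60, 47) [-0.72  0.96  1.13  1.92 -1.06  1.01 -2.44]
(560, -91, 47) [-0.67  0.96  1.13  1.92 -1.06  1.01 -2.38]
(606, 137, 100) [ 0.55  1.05 -1.31  1.72  1.07  1.27  1.92]
(606, 137, 220) [ 0.55  0.83 -1.3   1.63  0.82  1.33  2.06]
0.15
```

Run:
```python
from h import *
from cell import bot,eoat
R=rot()
bot.reach((466.5,-272,240),R); snap('wrist','w1')
bot.reach((566,-60,200),R); snap('wrist','w2')
s=bot.state();print(s['t'],s['position'])
```

```text
2.8083 [565.80620177 -62.86228614 199.90831985]
```

View pics/w1.png

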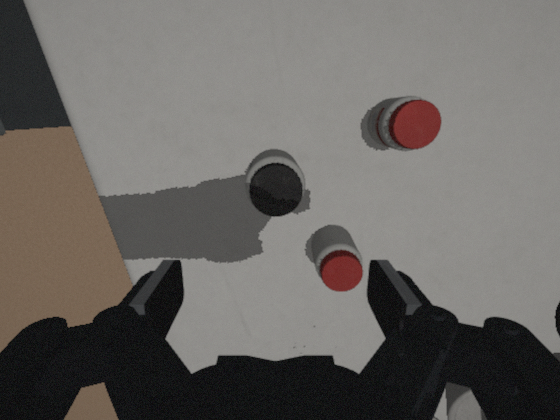

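View pics/w2.png

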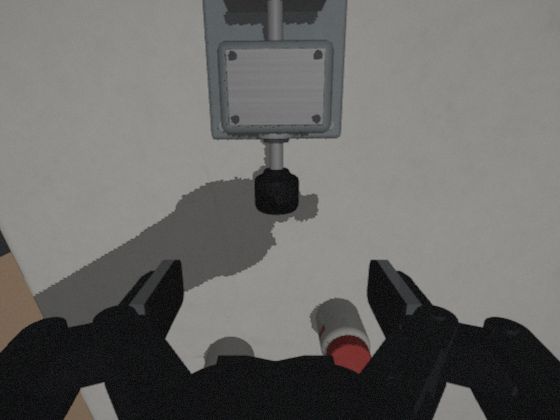

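w1 has the black cap at about (276,189). w2 has the housing square to the image, so the yaw is right, with the rod at column 277 and the knob at (277,190).

Run:
```python
from h import *
D=load('pics/w1.npz');print('cap px',unproj(D,276,189,90))
W=cloud(D).reshape(-1,3);t=W[(np.abs(W[:,2]-90)<4)&(np.hypot(*(W[:,:2]-(466,-272)).T)<40)]
print('cap depth',len(t),t.mean(0),cv2.minEnclosingCircle(t[:,:2].astype(np.float32)))
D=load('pics/w2.npz');W=cloud(D)
s=W.reshape(-1,3);h=s[(np.abs(s[:,2]-90)<4)&(np.hypot(*(s[:,:2]-(583,24)).T)<75)]
h=h[:,:2].astype(np.float32);print('house',cv2.minAreaRect(h),h.mean(0))
k=W[165:218,250:303].reshape(-1,3);k=k[(k[:,2]>40)&(k[:,2]<82)];print('knob',k.mean(0),k[:,2].max(),cv2.minAreaRect(k[:,:2].astype(np.float32)))
# in shaker axes
a=YAW;x=np.array([np.cos(a),np.sin(a)]);y=np.array([-x[1],x[0]])
kt=k[k[:,2]>65];print('knob along x',np.percentile(k[:,:2]@x,[1,99]),'y',np.percentile(k[:,:2]@y,[1,99]),'ridge y',np.median(k[k[:,2]>72][:,:2]@y))
print('house x',np.percentile(h@x,[1,99]),'y',np.percentile(h@y,[1,99]))
a,b=unproj(D,277,45,90),unproj(D,277,190,75);print(a,b)
```

```text
cap px [ 467.52567574 -270.07705453   90.        ]
cap depth 2200 [ 466.49871758 -270.88249946   91.57842508] ((466.3139343261719, -271.7454833984375), 25.04877281188965)
house ((583.9338989257812, 24.783763885498047), (63.73518371582031, 82.25853729248047), 79.0672378540039) [584.0746    25.784521]
knob [567.90078513 -55.166851    70.77176152] 77.96003547194962 ((567.635986328125, -54.76298522949219), (41.94394302368164, 39.00458908081055), 78.57542419433594)
knob along x [40.59887022 80.33045396] y [-586.27436144 -548.28612081] ridge y -567.7021683199505
house x [111.31751826 172.3391772 ] y [-606.73354484 -527.18868043]
[591.11525382  52.25449875  90.        ] [569.44230329 -53.44038447  75.        ]
```

Run:
```python
from h import *
from cell import bot,eoat
R=rot();x=R[:,0];K=np.array([567.0,-59.7,0])
def st(m):
    s=bot.state();print(m,round(s['t'],2),s['position'].round(1),s['force'].round(1),round(s['grip_width'],1))
print(bot.move_l(K+[0,0,47],speed=120,orientation=R,guard=15));st('down')
eoat.move_gripper(30,strength=60);st('grip')
print(bot.move_l(K+[0,0,47]-x*30.5,speed=40,guard=35));st('pulled')
bot.sleep(.2);st('hold')
eoat.move_gripper(80);st('open')
p=bot.state()['position'];bot.move_l([p[0],p[1],200],speed=200);st('up');snap('wrist','w3');snap('top','t3')
```

```text
False
down 4.23 [567.7 -59.7  47.8] [-0.3 -0.2 -0.1] 85.1
grip 4.73 [567.7 -59.7  47.7] [-0.9 -0.7  5.4] 38.1
True
pulled 5.31 [566.2 -67.3  47.7] [0.5 0.5 2.1] 37.7
hold 5.51 [566.2 -67.2  47.7] [-0.1 -1.5  3.5] 37.9
open 6.0 [565.9 -66.4  47.5] [-0.2 -0.6  0.6] 80.2
up 6.91 [565.  -66.7 198.9] [-0.5 -0.4  0.1] 79.8
```

View pics/w3.png

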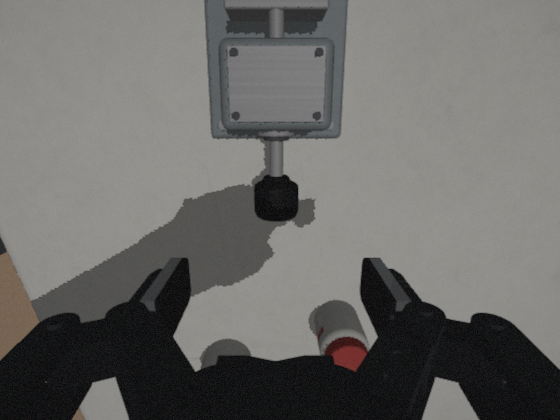

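The pull tripped the guard after about 8 mm. The knob in w3 sits only slightly farther out, at row 198 versus 190. I'll measure its travel.

Run:
```python
from h import *
R=rot();x=R[:2,0];y=np.array([-x[1],x[0]])
for f in('w2','w3','top0','t3'):
    D=load(f'pics/{f}.npz');s=cloud(D).reshape(-1,3)
    sx=s[:,:2]@x;sy=s[:,:2]@y
    k=(np.abs(sy+567.4)<12)&(s[:,2]>66)&(s[:,2]<80)&(sx>0)&(sx<90)
    j=(np.abs(sy+567.4)<35)&(s[:,2]>35)&(s[:,2]<75)&(sx>160)&(sx<262)
    print(f,'knob x',np.percentile(sx[k],[2,50,98]).round(1),'house med',np.median(sx[(abs(s[:,2]-90)<4)&(np.abs(sy+567.4)<35)&(sx>100)&(sx<190)]).round(1), k.sum(),np.histogram(sx[j],np.arange(160,262,6))[0])
```

```text
w2 knob x [40.9 59.  76. ] house med 143.2 1149 [  0   0   0 118 131 135 131 907   0   0   0   0   0   0   0   0]
w3 knob x [33.  51.5 68.2] house med 142.9 1130 [   0    0    0   97  136  137 1364  385    0    0    0    0    0    0
    0    0]
top0 knob x [39.5 56.1 74.3] house med 140.4 176 [  0   0   0  15  15  14  16 115  83  39  28  27  42  25   0   0]Traceback (most recent call last):
  File "<stdin>", line 8, in <module>
    return _quantile_unchecked(
        a, q, axis, out, overwrite_input, method, keepdims, weights)
    return _ureduce(a,
                    func=_quantile_ureduce_func,
    ...<5 lines>...
                    overwrite_input=overwrite_input,
                    method=method)
    r = func(a, **kwargs)
    result = _quantile(arr,
                       quantiles=q,
    ...<2 lines>...
                       out=out,
                       weights=wgt)
    slices_having_nans = np.isnan(arr[-1, ...])
                                  ~~~^^^^^^^^^
IndexError: index -1 is out of bounds for axis 0 with size 0
```

Run:
```python
from h import *
a=load('pics/top0.npz')['p'];b=load('pics/t3.npz')['p']
f=lambda p:np.clip(cv2.resize(p[150:215,120:270,::-1],None,fx=4.5,fy=4.5,interpolation=2).astype(float)*1.8,0,255).astype(np.uint8)
cv2.imwrite('pics/cmp.png',np.vstack([f(a),f(b)]))
```

```text
(no output)
```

View pics/cmp.png

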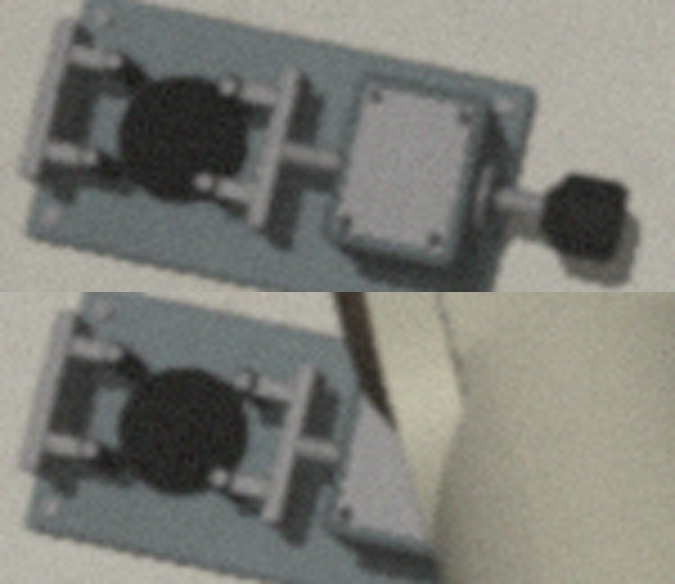

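The knob moved 7.5 mm, is short of the ridge, and is held there by friction. I'll re-grip and pull in logged steps with a higher guard.

Run:
```python
from h import *
from cell import bot,eoat
R=rot();x=R[:,0];K=np.array([567.0,-59.7,0])
def st(m):
    s=bot.state();print(m,round(s['t'],2),s['position'].round(1),'trav',round(float((K-s['position'])@x),1),'Fx',round(float(s['force']@x),1),s['force'].round(1),round(s['grip_width'],1))
A=K+[0,0,47]-x*7.6
bot.move_l(A,speed=200,orientation=R,guard=15);st('down')
eoat.move_gripper(30,strength=60);st('grip')
for t in (12,16,20,25,30):
    g=bot.move_l(K+[0,0,47]-x*t,speed=25,guard=60);st((t,g))
    if g: break
```

```text
down 7.92 [566.4 -66.8  47.8] trav 7.1 Fx 0.7 [1.3 0.4 0.4] 79.8
grip 8.39 [566.1 -67.4  48.3] trav 7.7 Fx -0.8 [-1.1 -0.6  6.9] 37.9
(12, False) 8.72 [566.1 -67.7  48.3] trav 8.0 Fx 7.3 [0.5 7.4 3.3] 37.9
(16, False) 9.03 [566.  -68.2  48.4] trav 8.5 Fx 13.7 [ 2.7 13.4  0.9] 38.0
(20, False) 9.33 [565.6 -70.3  48.4] trav 10.7 Fx 17.7 [ 3.3 17.4 -0.4] 38.2
(25, False) 9.68 [563.8 -79.4  48.3] trav 19.9 Fx 6.6 [0.8 6.6 5.4] 37.6
(30, False) 10.03 [562.1 -87.9  48.3] trav 28.6 Fx 1.1 [-2.   1.5  7.3] 37.8
```

Run:
```python
from h import *
from cell import bot,eoat
R=rot();x=R[:,0];K=np.array([567.0,-59.7,0])
def st(m):
    s=bot.state();print(m,round(s['t'],2),s['position'].round(1),'trav',round(float((K-s['position'])@x),1),'Fx',round(float(s['force']@x),1),s['force'].round(1),round(s['grip_width'],1))
g=bot.move_l(K+[0,0,47]-x*33,speed=25,guard=25);st(g)
bot.sleep(.2);st('h')
eoat.move_gripper(80);st('open')
p=bot.state()['position'];bot.move_l([p[0],p[1],190],speed=250);snap('wrist','w4')
D=load('pics/w4.npz');s=cloud(D).reshape(-1,3);x=x[:2];y=np.array([-x[1],x[0]]);sx=s[:,:2]@x;sy=s[:,:2]@y
k=(np.abs(sy+567.4)<12)&(s[:,2]>66)&(s[:,2]<80)&(sx>-20)&(sx<90);print(np.percentile(sx[k],[2,50,98]))
```

```text
False 10.3 [561.8 -89.4  48.3] trav 30.1 Fx 6.6 [1.5 6.4 5.8] 37.7
h 10.5 [561.8 -89.4  48.4] trav 30.1 Fx 4.7 [1.2 4.5 5.8] 37.8
open 10.99 [560.2 -92.4  46.9] trav 33.4 Fx 0.5 [-0.   0.5  1.4] 80.3
[10.97793224 28.96729894 45.41414988]
```

View pics/w4.png

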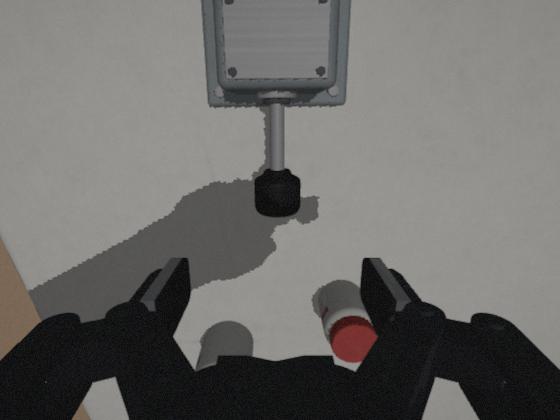

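The knob is at 30.0 mm and stays out (w4: rod visible from row 100 to 170). Next is the jar pick.

Run:
```python
from h import *
from cell import bot,eoat
R=rot();J=np.array([466.4,-271.4,0])
def st(m):
    s=bot.state();print(m,round(s['t'],2),s['position'].round(1),s['force'].round(1),round(s['grip_width'],1))
bot.move_l(J+[0,0,200],speed=250,orientation=R);st('above')
print(bot.move_l(J+[0,0,86],speed=120,guard=8));st('down')
eoat.move_gripper(40,strength=50);st('grip')
bot.move_l(J+[0,0,130],speed=80);st('lift')
snap('wrist','w5')
```

```text
above 12.72 [ 467.  -269.6  199.6] [ 0.6  0.5 -0. ] 80.4
False
down 13.82 [ 467.1 -271.6   86.7] [0.1 0.5 0.1] 79.8
grip 14.22 [ 466.8 -271.8   87.1] [-1.2  0.5  6.5] 48.1
lift 14.92 [ 466.2 -271.6  130.1] [ 0.2 -0.2 -1.3] 48.2
```

View pics/w5.png

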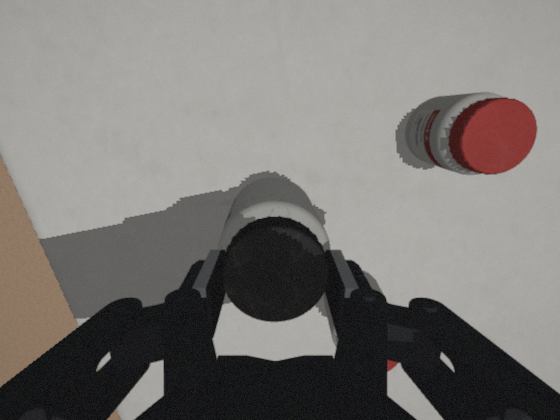

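The jar is upright and lifted in w5. I'll compute its offset in the grip, then carry it over.

Run:
```python
from h import *
from cell import bot,eoat
R=rot();x=R[:2,0];y=np.array([-x[1],x[0]])
D=load('pics/w5.npz');s=cloud(D).reshape(-1,3);p=bot.state()['position']
t=s[(np.hypot(*(s[:,:2]-p[:2]).T)<30)&(abs(s[:,2]-133)<4)]
o=np.array(cv2.minEnclosingCircle(t[:,:2].astype(np.float32))[0])-p[:2];print(len(t),t.mean(0),'off x,y',o@x,o@y)
def st(m):
    s=bot.state();print(m,round(s['t'],2),s['position'].round(1),s['force'].round(1),round(s['grip_width'],1))
bot.move_l([p[0],p[1],215],speed=150)
P=x*(256)+y*(-567.0);print(P)
bot.move_l([P[0],P[1],215],speed=220);st('over');snap('wrist','w6');snap('scene','s6')
```

```text
8588 [ 466.46368699 -269.45056671  134.31924662] off x,y 3.3070489487271373 0.02635298880535708
[606.89511434 136.76008261]
over 17.8 [606.9 135.4 214.9] [ 0.3 -0.1 -1.3] 48.2
```

View pics/w6.png

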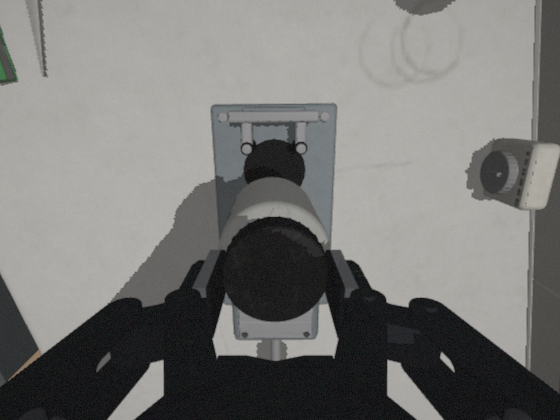

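View pics/s6.png

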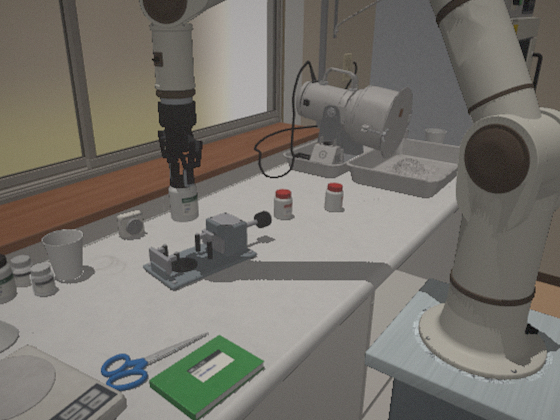

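Run:
```python
from h import *
R=rot();x=R[:2,0];y=np.array([-x[1],x[0]])
D=load('pics/w6.npz')
for n,u,v,z in(('padfar',274,139.5,15),('padL',244,168,15),('padR',305,168,15),('postL',247,148,65),('postR',301,149,65),('capC',275.5,269,219)):
    q=unproj(D,u,v,z)[:2];print(n,(q@x).round(1),(q@y).round(1))
s=cloud(D).reshape(-1,3);t=s[(np.hypot(*(s[:,:2]-(606.9,137)).T)<32)&(abs(s[:,2]-218)<6)]
c=cv2.minEnclosingCircle(t[:,:2].astype(np.float32));print(c,t[:,2].mean(),np.array(c[0])@x,np.array(c[0])@y)
# posts from depth
u=s[(s[:,2]>58)&(s[:,2]<69)];sx=u[:,:2]@x;sy=u[:,:2]@y;m=(sx>262)&(sx<310)&(abs(sy+567)<50)
print(len(sx[m]));u=np.c_[sx,sy][m]
for L in(u[u[:,1]>-567],u[u[:,1]<-567]):print(len(L),L.mean(0),L.min(0),L.max(0))
p=cv2.resize(D['p'][95:200,200:350,::-1],None,fx=5,fy=5,interpolation=2);cv2.imwrite('pics/w6c.png',np.clip(p*1.5,0,255).astype(np.uint8))
```

```text
padfar 299.7 -566.3
padL 269.9 -534.3
padR 269.8 -599.3
postL 296.5 -542.5
postR 295.5 -590.6
capC 258.7 -567.7
((607.9961547851562, 141.2953338623047), 30.915510177612305) 219.0299132250775 260.6640148043291 -567.1666130784536
500
252 [ 300.07389183 -541.6788713 ] [ 289.92051173 -547.3340235 ] [ 309.36778864 -535.94000104]
248 [ 300.20591605 -589.6590199 ] [ 290.59857193 -595.32566459] [ 309.21465971 -584.39852694]
```

View pics/w6c.png

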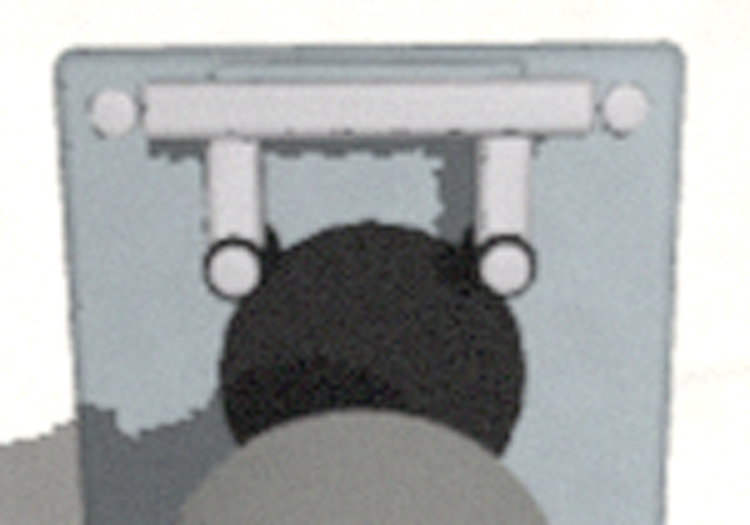

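In the wrist frame, which has its own calibration error in common, the pad is at x≈267 and the jar at about 259–260. I'll back off 4 mm so the jar sits at about -11, then lower with a guard.

Run:
```python
from h import *
from cell import bot,eoat
R=rot();x=R[:2,0];y=np.array([-x[1],x[0]])
P=x*252+y*(-566.5)
def st(m):
    s=bot.state();q=s['position'];print(m,round(s['t'],2),q.round(1),(q[:2]@x).round(1),(q[:2]@y).round(1),s['force'].round(1),round(s['grip_width'],1))
bot.move_l([P[0],P[1],112],speed=120,orientation=R,guard=15);st('low')
print(bot.move_l([P[0],P[1],98],speed=20,guard=4));st('touch')
bot.sleep(.2);st('t');snap('scene','s7');snap('wrist','w7')
```

```text
low 18.91 [606.2 133.4 112.8] 252.6 -567.0 [ 0.7  0.8 -0.7] 48.1
True
touch 19.44 [605.8 133.  102.2] 252.1 -566.6 [-0.4 -0.7  5.5] 48.0
t 19.64 [605.8 133.  102.2] 252.1 -566.7 [-1.2 -0.7  5.6] 48.2
```

View pics/s7.png

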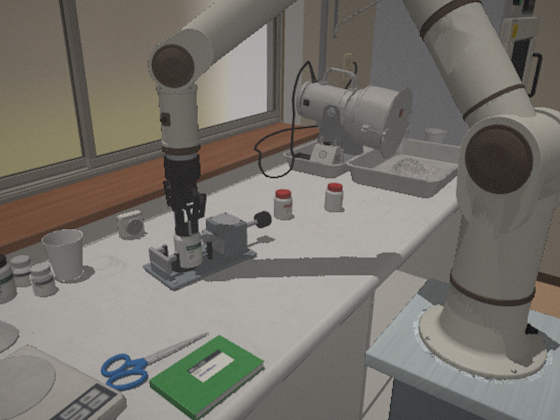

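View pics/w7.png

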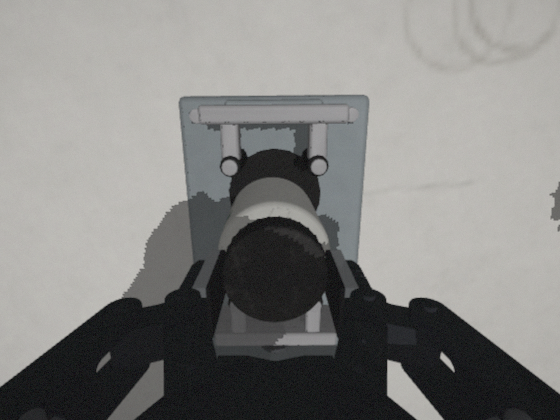

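Contact came at TCP z = 102.2 against 102 expected, and the jar stands between the jaws in both views. Releasing.

Run:
```python
from h import *
from cell import bot,eoat
R=rot();x=R[:2,0]
def st(m):
    s=bot.state();q=s['position'];print(m,round(s['t'],2),q.round(1),s['force'].round(1),round(s['grip_width'],1))
eoat.move_gripper(80);st('open')
p=bot.state()['position'];bot.move_l([p[0],p[1],200],speed=200)
snap('wrist','w8')
K=np.array([567.0,-59.7,0])-R[:,0]*30.3
bot.move_l(K+[0,0,200],speed=250,orientation=R);st('above knob')
snap('wrist','w9');snap('top','t9')
```

```text
open 20.16 [604.9 132.6 101.1] [-0.3  0.1  0.2] 80.0
above knob 21.91 [561.  -87.4 199.9] [0.3 0.5 0.1] 79.8
```

View pics/w8.png

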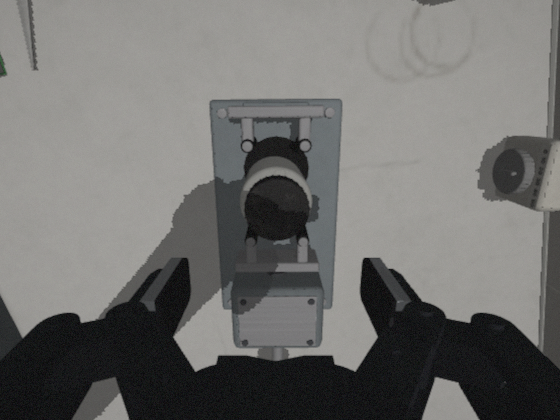

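View pics/w9.png

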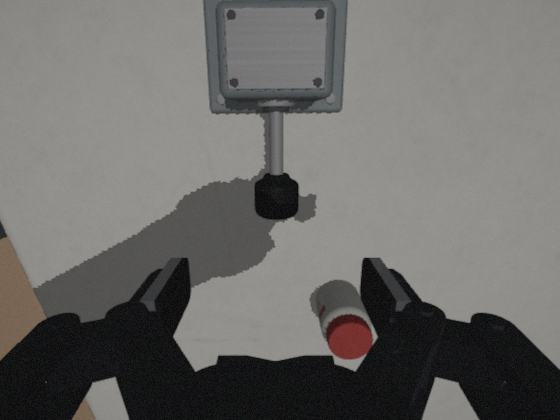

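In w8 the jar stands upright, clear of all four posts (post tops at (247,146), (305,146), (251,243), (303,243)). In w9 the knob is still out. Pushing in.

Run:
```python
from h import *
from cell import bot,eoat
R=rot();x=R[:,0];K=np.array([567.0,-59.7,0])
def st(m):
    s=bot.state();print(m,round(s['t'],2),s['position'].round(1),'trav',round(float((K-s['position'])@x),1),'Fx',round(float(s['force']@x),1),s['force'].round(1),round(s['grip_width'],1))
bot.move_l(K+[0,0,47]-x*30.3,speed=200,orientation=R,guard=15);st('down')
eoat.move_gripper(30,strength=60);st('grip')
for t in (25,20,16,12,8,4,0,-3):
    g=bot.move_l(K+[0,0,47]-x*t,speed=25,guard=50);st((t,g))
    if g: break
bot.sleep(.2);st('h')
```

```text
down 22.93 [561.9 -88.9  48. ] trav 29.7 Fx -0.1 [-0.4  0.   0.9] 80.2
grip 23.38 [561.8 -89.8  48.3] trav 30.5 Fx -0.7 [-1.  -0.6  4.9] 37.9
(25, False) 23.74 [561.8 -89.7  48.2] trav 30.4 Fx -11.1 [ -4.5 -10.4  10.4] 37.8
(20, False) 24.09 [562.2 -87.5  48.2] trav 28.2 Fx -15.4 [ -5.8 -14.5  11.7] 37.7
(16, False) 24.4 [562.8 -84.4  48.2] trav 25.0 Fx -16.8 [ -6.5 -15.8  11.7] 37.8
(12, False) 24.71 [563.5 -81.   48.2] trav 21.5 Fx -17.8 [ -6.5 -16.9  12.9] 37.8
(8, False) 25.02 [564.3 -76.6  48.2] trav 17.1 Fx -16.4 [ -6.9 -15.4  12.6] 37.8
(4, False) 25.32 [566.6 -65.2  48.3] trav 5.5 Fx -0.1 [-2.2  0.4  5.8] 37.6
(0, False) 25.63 [567.6 -60.2  48.4] trav 0.4 Fx -2.7 [-2.2 -2.3  9.4] 37.6
(-3, False) 25.9 [567.6 -60.2  48.3] trav 0.4 Fx -7.3 [-4.1 -6.6 11. ] 37.5
h 26.1 [567.6 -60.2  48.3] trav 0.4 Fx -6.5 [-4.3 -5.8 10.5] 37.7
```

Run:
```python
from h import *
from cell import bot,eoat
R=rot();x=R[:,0];K=np.array([567.0,-59.7,0])
def st(m):
    s=bot.state();print(m,round(s['t'],2),s['position'].round(1),'trav',round(float((K-s['position'])@x),1),'Fx',round(float(s['force']@x),1),s['force'].round(1),round(s['grip_width'],1))
print(bot.move_l(K+[0,0,47]+x*9,speed=25,guard=30));st('press')
bot.move_l(K+[0,0,47]+x*1,speed=25);st('unload')
eoat.move_gripper(80);st('open')
p=bot.state()['position'];bot.move_l([p[0],p[1],200],speed=200);snap('wrist','w10')
# look at jar from above
bot.move_l([604.9,132.6,220],speed=250,orientation=R);snap('wrist','w11')
p=bot.state()['position']
bot.reach([420,-200,300],R);bot.sleep(.3);snap('top','t11');snap('scene','s11');st('end')
D=load('pics/w10.npz');s=cloud(D).reshape(-1,3);x=x[:2];y=np.array([-x[1],x[0]]);sx=s[:,:2]@x;sy=s[:,:2]@y
k=(np.abs(sy+567.4)<12)&(s[:,2]>66)&(s[:,2]<80)&(sx>-20)&(sx<90);print('knob now (w2: 40.9 59 76)',np.percentile(sx[k],[2,50,98]))
```

```text
False
press 26.49 [567.6 -60.2  48.2] trav 0.3 Fx -17.7 [ -7.8 -16.5  16.3] 37.3
unload 26.96 [567.6 -60.3  48.3] trav 0.5 Fx -3.0 [-3.1 -2.4  9.3] 37.3
open 27.45 [567.2 -58.6  46.9] trav -1.1 Fx -0.9 [-0.8 -0.7 -0.3] 80.3
end 31.25 [ 420.2 -199.6  299.9] trav 166.6 Fx 0.5 [ 0.4  0.4 -0. ] 80.3
knob now (w2: 40.9 59 76) [41.16073555 59.28661323 75.57448534]
```

View pics/w11.png

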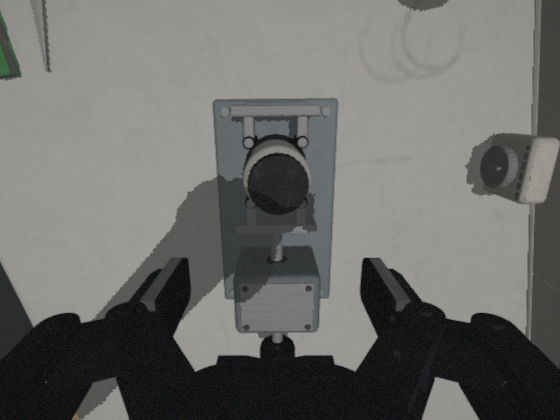

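View pics/t11.png

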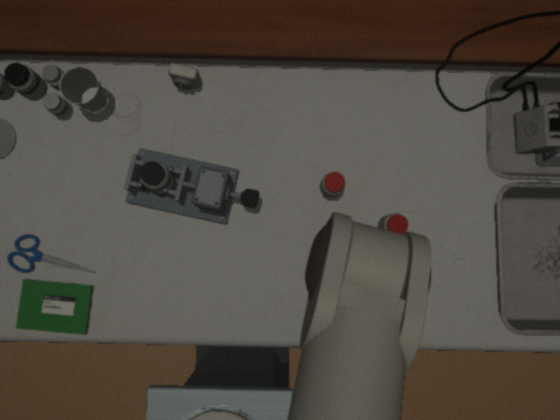

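View pics/s11.png

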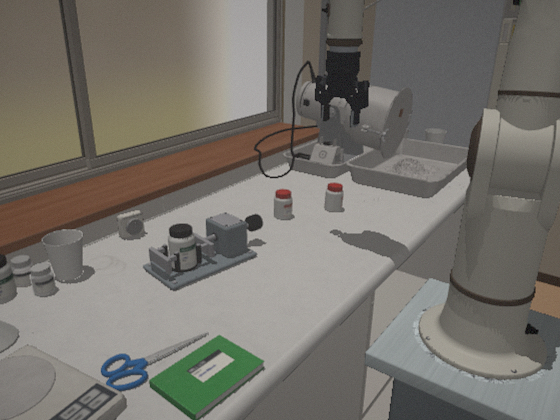

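Everything looks right: the jar is in the jaws (scene (182,250)), the knob is back at its original reading, and the red jars have not moved. One numeric check, then hand in.

Run:
```python
from h import *
from cell import bot
D=load('pics/w11.npz');s=cloud(D).reshape(-1,3);x=rot()[:2,0];y=np.array([-x[1],x[0]])
t=s[(np.hypot(*(s[:,:2]-x*266-y*-567))<26) if False else (np.hypot(*(s[:,:2]-(x*266+y*-567)).T)<35)&(s[:,2]>98)&(s[:,2]<115)]
A=np.c_[t[:,:2]-t[:,:2].mean(0),np.ones(len(t))];f=np.linalg.lstsq(A,t[:,2],rcond=None)[0];c=np.array(cv2.minEnclosingCircle(t[:,:2].astype(np.float32))[0])
print('cap z',f[2],'tilt deg',np.degrees(f[:2]),'centre',c@x,c@y,'(pad ~267,-566.5)')
for f in('top0','t11'):
    s=cloud(load(f'pics/{f}.npz')).reshape(-1,3)
    for q in((603.9,-240.5),(515.5,-375.9)):
        t=s[(abs(s[:,2]-77)<5)&(np.hypot(*(s[:,:2]-q).T)<30)];print(f,t.mean(0).round(1),len(t))
bot.sign_off();print(bot.state()['t'])
```

```text
cap z 106.5610257695878 tilt deg [-1.69292428 -0.69613518] centre 265.7408919575099 -567.8658576166146 (pad ~267,-566.5)
top0 [ 603.9 -240.2   77.4] 321
top0 [ 515.4 -375.9   77.7] 333
t11 [ 603.8 -240.3   77.5] 320
t11 [ 516.5 -376.7   77.7] 313
the job is handed in; nothing more can be done
the job is handed in; nothing more can be done
```

The shaker is loaded: I pulled the knob out, stood the large black-capped jar on the pad, let go, and pushed the knob back in so the jaws closed. I handed it in at about 31 s on the robot's clock, with the gripper well clear of everything.

- **Knob pull:** my first pull stopped at about 7.5 mm because the force guard I had set tripped early. I gripped it again and pulled to the end stop, 30 mm out, and it stayed out after I let go.
- **Knob push:** it went back to its stop and reads 59.3 mm along the shaker, against 59.0 mm before I started.
- **Large jar:** its cap top is at about 106 mm, where 105 mm is expected on the pad. It is centred on the pad to within about 2 mm, and the fitted tilt of up to 1.8° is probably camera error.
- **Small jars:** one has not moved (0.1 mm). The other reads about 1 mm different, but the arm partly covered it in the last picture and the gripper never went near it.
- **Disagreement:** the scene camera's positions were 6–9 mm off the other two cameras, so I measured with the top and wrist cameras only.

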